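Find the drill chuck in the parts tins

TASK

One of the two blue lidded tins holds the steel drill chuck, the other only a brass pulley. Lift the lids off one at a time, laying each lid you take off flat on the bench with its knob up, until you find the chuck; then take the chuck out and leave it standing upright in the yellow bin. Let go of everything at the end.

Things in the scene. Friction and masses are not known exactly. Their poses are not given: they have to be found in the camera images.
- lid_a_knob (a point): Centre of the round black knob (22 mm across, 22 tall, on a 14 mm neck) of the left (+y) tin's lid. The lid is a loose light-blue plate 122 x 122 x 4 mm, 150 g, z up; its top face is 25 mm below this point, its underside plug (100 mm square, 6 deep, loose in the tin) ends 35 mm below. So this point is 93 mm up when shut on its tin, as at the start, and 35 mm up lying flat on the bench.
- lid_b_knob (a point): The same point on the identical lid of the right (-y) tin. Each tin is blue, fixed to the bench, 120 x 120 x 64 mm outside, walls and floor 4 mm, centred under its lid's knob at the start, sides along the lid's x and y. The lid lifts straight off.
- chuck_center (a point): On the axis of the drill chuck, 25 mm above its foot. Steel, round, 280 g, z up: 34 mm across for the lowest 34 mm, then a cone to 20 mm across at 47 mm, with three short jaws. At the start it stands on the floor of either tin (it varies), hidden by the lid, within 10 mm of the middle. The other tin holds a brass stepped pulley, 48 mm across, 30 tall.
- bin: Yellow open bin fixed to the bench, 100 (its x) x 130 (its y) x 32 mm high outside, walls and floor 4 mm; origin at the centre of its underside, z up. It is nearer the robot than the tins. The bench is clear for laying lids around x 0.42, y +0.31 and y -0.31 m. A tape dispenser, oil bottle, screwdriver and eye bolt stand further out.
Things that resemble listed ones, but are neither listed nor needed, are in the scene too. Leave any brown or red look-alike of the part that bears lid_b_knob alone.

How it is judged (in metres and radians):
On the way:
1. the chuck's tin is open: both lids are clear of the chuck (over 90 mm aside) while it still stands in its tin (horizontal distance between each of lid_a_knob, lid_b_knob and chuck_center above 0.09 m and distance of chuck_center from where it was at the start of the episode below 0.03 m), for 0.2 s.
At the end, for the whole second after the job is handed in: The chuck stands on the floor of the yellow bin, upright within 11 degrees and at rest; each lid either still sits where it was on its tin (within 20 mm) or lies flat on the bench, knob up (within 11 degrees) (x of chuck_center in the frame of bin between -0.035 and 0.035 m and y of chuck_center in the frame of bin between -0.05 and 0.05 m and z of chuck_center in the frame of bin between 0.02 and 0.037 m and angle between chuck_center's own z axis and vertical below 0.2 rad and linear speed of chuck below 0.02 m/s and (distance of lid_a_knob from where it was at the start of the episode below 0.02 m or (height (world z) of lid_a_knob below 0.05 m and angle between lid_a_knob's own z axis and vertical below 0.2 rad)) and (distance of lid_b_knob from where it was at the start of the episode below 0.02 m or (height (world z) of lid_b_knob below 0.05 m and angle between lid_b_knob's own z axis and vertical below 0.2 rad))); the robot touches nothing.
It also fails if it takes over 72 s, if anything falls off the work surface, if the arm or the gripper's body presses on something with over 40 N, if the wrist force passes 120 N, or if a joint passes its speed limit or range.

ROBOT

A 6-joint arm with a two-finger parallel gripper is mounted at the origin on the work surface. World frame = base frame: x ahead of the robot, y to its left, z up, the work surface at z = 0. Lengths are in m, angles in degrees, forces in N, time in s.
With the tool pointing down it reaches from about 0.3 to 0.825 m from the base axis. Payload 5.4 kg.
Tool frame: the origin (TCP) lies between the finger pads; the fingertips stand 8 mm ahead of it and the grasp point (between the pads) lies 11 mm behind it; z points along the fingers, y is the line along which they close (so a half turn about z gives the same grasp; the last joint's range is limited). The gripper opens to 92 mm and grips with 3 to 60 N. Pads are 20 mm wide; open, the fingers measure 128 mm over their backs; the gripper's body (75 mm by 189 mm) begins 69 mm behind the grasp point.
Start: joints at [64.28, 9.076, 91.501, -0, 79.423, -12.038], TCP at [0.136, 0.559, 0.194] pointing down, gripper open.
Joint ranges: [-166.64, 166.64], [-54.1, 131.32], [10.49, 154.53], [-73.88, 253.88], [9.74, 151.15], [-171.62, 171.62]. Speed limits (degrees/s): [147.25, 147.25, 180, 180, 180, 180].

INTERFACE

Orientations are given as a 3x3 rotation matrix whose columns are the frame's x, y, z axes.
In Python, from plant import * gives the robot as it stands.
- The arm moves only by the tool send_rows, never from a script. Its argument "moves" is a list of rows, each a list of 6 numbers: the shift along the tool's x, y, z in m, then the turn, a rotation vector about the tool's x, y, z in degrees. A call has 1 to 10 rows; each row shifts and turns the commanded pose from where the row before left it, along the tool's axes as they then stand; what a row does not reach is not made up. A row lasts 1/10 s, in which the tool goes at most 50 mm and 8.59 degrees, less where a joint would pass 70% of its speed; a pose out of reach is approached as far as the arm can. A call with a gripper value outside its range is refused whole. "jaw" is the opening, from -1 (shut) to 1 (fully open), set as the call begins (left out, the last holds). The fingers move at their own pace and stop on an object; "newtons" is the grip in N (left out, the last holds). Time passes only in rows, so rows that do not move let the fingers close. It gives the time, the measured TCP pose, the force, the opening and the grip force at its end, in the units of the state.
- sense(): the state, without advancing time (a new reading comes with each control period).
- get_image(name): name is "scene" or "side" or "wrist"; returns a dict with "frame" (420x560x3 uint8, red, green, blue), "depth" (420x560 float32, m along the optical axis (not along the pixel's ray), 0 where there is no reading), "vfov" (degrees; the focal length in pixels is half the picture's height over the tangent of half this angle, whatever the lens; pixels are square), "cx", "cy" (the principal point, pixels), "view" (4x4, takes a point from world to camera coordinates). Camera axes: x right, y down, z forward; pixel columns grow to the right and rows downward; lengths in m; the calibration is good to about 2 mm. A picture is of the moment at which its call begins.
- hand_in(): hands the job in; it is judged then, once.
Trained networks look in the newest picture that a camera, given by its name, has taken for a name from the list of things; names that differ only in an ending like _2 or _b are one class to them, and where a whole thing is asked for, a point or a joint stands for the part that bears it (a point fixed in the world has none). Each returns a list of dicts, best first, with "confidence" (0 to 1); they miss things now and then, are a little off and sometimes report something else, mostly with a low value. They report only what shows in the picture. A call takes as long as a camera call. They do not tell look-alikes from the thing itself.
- find_in(query, camera): "point" ([x, y, z] in m, in the coordinates of the camera as it stood for that picture, good to about 4 mm: the middle of the surface that is visible of it).
The state is a dict: "time": time; "joint_pos": joint angles; "qd": joint speeds; "effort": joint torques, N m; "eef_pos": TCP position; "eef_rot": TCP orientation; "contact_force": force on the tool from outside, world axes, zero at the start; "wrist_torque": the same for the moment, N m; "grip_width": finger opening in m; "grasp_force": force on a finger pad.
Only numpy, scipy, OpenCV 4.12 (cv2) and the standard library are available. Lean on these libraries where they do the work, as an engineer would, in place of code of your own. Each camera call takes 0.05 s, during which the arm holds its last target. There are 200 camera calls.

## Working session

There is one attempt and no reset: what is moved stays moved. The work goes in short steps, Python scripts to look and compute and a tool call to move; the robot and the scene stay as the last step left them, time stands still between calls to the robot, and variables do not carry over. Pictures are saved under pics/ and viewed, at most 10 in all, crops included, and the job is handed in when it is done.

Besides the shell and the picture viewer there is one more tool, called by a JSON object that holds its "name" and its "arguments". send_rows: Moves the arm, as the interface text tells. Its arguments: {"type":"object","properties":{"moves":{"type":"array"},"jaw":{"type":"number"},"newtons":{"type":"number"}},"required":["moves"]}

```bash
mkdir -p pics; cat > h.py <<'E'
from plant import *
import numpy as np, cv2
def K(d):
    f=d["frame"].shape[0]/2/np.tan(np.radians(d["vfov"]/2)); return f,d["cx"],d["cy"]
def cloud(d):
    f,cx,cy=K(d); z=d["depth"]; v,u=np.mgrid[:z.shape[0],:z.shape[1]]
    p=np.stack([(u-cx)/f*z,(v-cy)/f*z,z,np.ones_like(z)],-1)
    w=p@np.linalg.inv(d["view"]).T; w[z==0]=np.nan; return w[...,:3]
def pix(d,P):
    f,cx,cy=K(d); c=d["view"]@np.r_[P,1]; return (c[:2]/c[2]*f+[cx,cy]).round()
def toworld(d,p): return (np.linalg.inv(d["view"])@np.r_[p,1])[:3]
def save(d,n,crop=None,s=1):
    im=d["frame"]
    if crop: im=im[crop[0]:crop[1],crop[2]:crop[3]]
    cv2.imwrite("pics/"+n,cv2.resize(im[...,::-1],None,fx=s,fy=s))
E
python3 - <<'E'
from h import *
np.set_printoptions(precision=4,suppress=True)
s=sense(); print(s["time"],s["eef_pos"],s["eef_rot"],s["grip_width"])
D={}
for c in ["scene","side"]:
    d=get_image(c); D[c]=d; save(d,c+"0.png"); print(c,toworld(d,[0,0,0]))
    for q in ["lid_a_knob","bin"]:
        for r in find_in(q,c):
            P=toworld(d,r["point"]); print(c,q,round(r["confidence"],2),P,pix(d,P))
both=np.concatenate([cv2.cvtColor(D[c]["frame"],cv2.COLOR_RGB2BGR) for c in D],1)
cv2.imwrite("pics/both0.png",cv2.resize(both,(800,300),interpolation=cv2.INTER_AREA))
E
```

```text
0.0 [0.1357 0.5581 0.1934] [[-0.9716  0.2365 -0.0008]
 [ 0.2365  0.9716 -0.0016]
 [ 0.0004 -0.0018 -1.    ]] 0.09201062802579284
scene [ 1.2018 -0.7925  0.8522]
scene lid_a_knob 0.8 [0.6187 0.1465 0.0689] [388. 178.]
scene bin 0.56 [ 0.4378 -0.0133  0.0089] [303. 191.]
side [ 0.4614 -0.863   0.7866]
side lid_a_knob 0.68 [0.6068 0.1396 0.0703] [307. 146.]
side bin 0.96 [ 0.4396 -0.0111  0.0051] [256. 195.]
```

View pics/scene0.png

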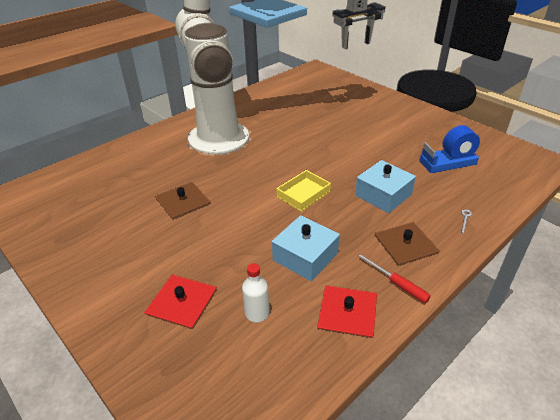

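The scene shows knob-bearing parts at: blue tin A (388,172), blue tin B (306,230), brown lids (181,193) and (407,236), red lids (180,293) and (348,302). By the description I choose the two light-blue ones, with the bin at (303,190).

```bash
python3 - <<'E'
from h import *
np.set_printoptions(precision=4,suppress=True)
ims=[]
for c in ["scene","side"]:
    d=get_image(c); w=cloud(d); hsv=cv2.cvtColor(d["frame"],cv2.COLOR_RGB2HSV)
    H,S,V=hsv[...,0],hsv[...,1],hsv[...,2]
    reg=(w[...,0]>.3)&(w[...,0]<.85)&(abs(w[...,1])<.45)
    top=reg&(abs(w[...,2]-.068)<.006)&(H>90)&(H<115)&(S>60)
    n,l,st,ce=cv2.connectedComponentsWithStats(top.astype(np.uint8))
    for i in range(1,n):
        if st[i,4]>200:
            p=w[l==i]; r=cv2.minAreaRect((p[:,:2]*1000).astype(np.float32)); m=p[:,:2].mean(0)
            k=reg&(V<70)&(w[...,2]>.080)&(w[...,2]<.115)&(np.hypot(w[...,0]-r[0][0]/1e3,w[...,1]-r[0][1]/1e3)<.05)
            q=w[k]; print(c,"lid",r,p[:,2].mean(),"knob n",len(q),(q.min(0)+q.max(0))/2,q.max(0)-q.min(0),pix(d,[*np.array(r[0])/1e3,.093]))
    y=reg&(H>20)&(H<35)&(S>120)&(V>100)&(w[...,2]>.026)&(w[...,2]<.038)
    p=w[y]; print(c,"bin",cv2.minAreaRect((p[:,:2]*1000).astype(np.float32)),p[:,2].mean())
    # obstacles
    ob=(abs(w[...,0]-.55)<.3)&(abs(w[...,1])<.5)&(w[...,2]>.008)&(w[...,2]<.3)
    n,l,st,ce=cv2.connectedComponentsWithStats(ob.astype(np.uint8))
    for i in range(1,n):
        if st[i,4]>60:
            p=w[l==i]; print("  ob",np.median(d["frame"][l==i],0),p.min(0),p.max(0))
    b=reg&top; v,u=np.nonzero(top); ims.append(cv2.resize(d["frame"][v.min()-40:v.max()+40,u.min()-40:u.max()+40],(400,400)))
cv2.imwrite("pics/crop1.png",np.concatenate(ims,1)[...,::-1])
E
```

```text
scene lid ((608.3411865234375, 151.03948974609375), (123.10147857666016, 128.0972137451172), 2.8148229122161865) 0.0693463081724572 knob n 54 [0.6111 0.1476 0.0957] [0.0175 0.023  0.0245] [387. 169.]
scene lid ((627.508544921875, -196.61788940429688), (122.71941375732422, 125.34243774414062), 9.849006652832031) 0.06905789839118304 knob n 75 [ 0.6292 -0.1975  0.096 ] [0.0186 0.0187 0.0248] [306. 230.]
scene bin ((440.5432434082031, -15.454689025878906), (103.9598388671875, 135.7515411376953), 2.7813847064971924) 0.030951950612939993
  ob [ 35.  73. 142.] [0.5801 0.3418 0.0081] [0.722  0.4987 0.1242]
  ob [110.  137.  150.5] [0.5448 0.0862 0.0083] [0.6728 0.2173 0.1079]
  ob [176. 154.  57.] [ 0.3855 -0.0851  0.0081] [0.4937 0.0522 0.0371]
  ob [126.  78.  48.] [ 0.25   -0.3628  0.008 ] [ 0.2852 -0.2372  0.0157]
  ob [156. 207. 230.] [ 0.5583 -0.266   0.008 ] [ 0.6963 -0.124   0.1084]
  ob [126.  78.  47.] [ 0.6997 -0.0537  0.008 ] [0.8494 0.1037 0.051 ]
  ob [183.5 113.5 102.5] [ 0.7268 -0.1149  0.0086] [ 0.8496 -0.0917  0.0295]
  ob [186. 183. 174.] [ 0.6529 -0.429   0.008 ] [ 0.7045
[... 719 characters left out ...]
92 0.3421 0.008 ] [0.7167 0.4985 0.1243]
  ob [131.  176.5 197.5] [0.5438 0.0862 0.0083] [0.6688 0.2153 0.1075]
  ob [112.  64.  37.] [ 0.7003 -0.0519  0.008 ] [0.8494 0.1041 0.0509]
  ob [182. 157.  58.] [ 0.3862 -0.0837  0.0081] [0.4899 0.0529 0.0374]
  ob [153. 201. 224.] [ 0.556  -0.2655  0.0082] [ 0.694  -0.1265  0.1079]
  ob [179.5  52.5  47. ] [ 0.7256 -0.1143  0.0082] [ 0.85   -0.0924  0.0279]
  ob [213.  43.  41.] [ 0.7327 -0.3333  0.008 ] [ 0.8499 -0.1687  0.05  ]
  ob [112.  64.  37.] [ 0.25   -0.3623  0.0082] [ 0.2821 -0.2372  0.0149]
  ob [173. 168. 157.] [ 0.6455 -0.4292  0.0081] [ 0.6985 -0.3774  0.1534]
  ob [213.  44.  42.] [ 0.4484 -0.5     0.008 ] [ 0.5926 -0.424   0.0482]
```

View pics/crop1.png

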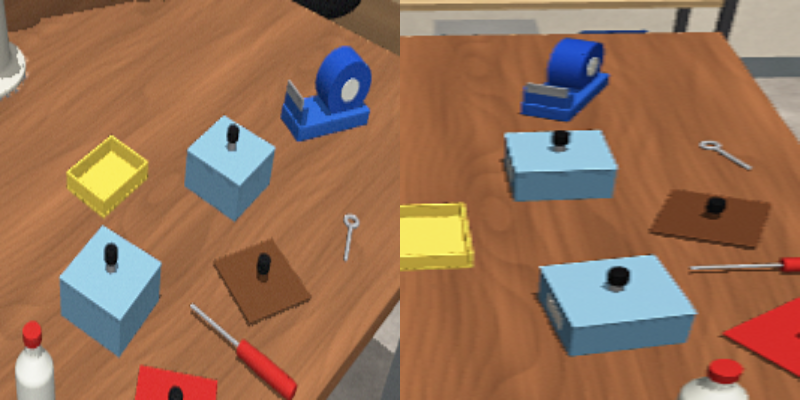

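The crop confirms two light-blue lidded tins with round black knobs: A at crop (233,133) and B at (112,250). Both scene and side agree on knob height and lid size. Tin B's near face shows something pale at (550,310), so I'll zoom in on it.

```bash
python3 - <<'E'
from h import *
d=get_image("side"); f=d["frame"]
a=pix(d,[.55,.15,.035]).astype(int); b=pix(d,[.565,-.197,.035]).astype(int); print(a,b)
c=[cv2.resize(f[p[1]-35:p[1]+35,p[0]-35:p[0]+35],(400,400)) for p in (a,b)]
cv2.imwrite("pics/crop2.png",np.concatenate(c,1)[...,::-1])
E
```

```text
[289 154] [304 232]
```

View pics/crop2.png

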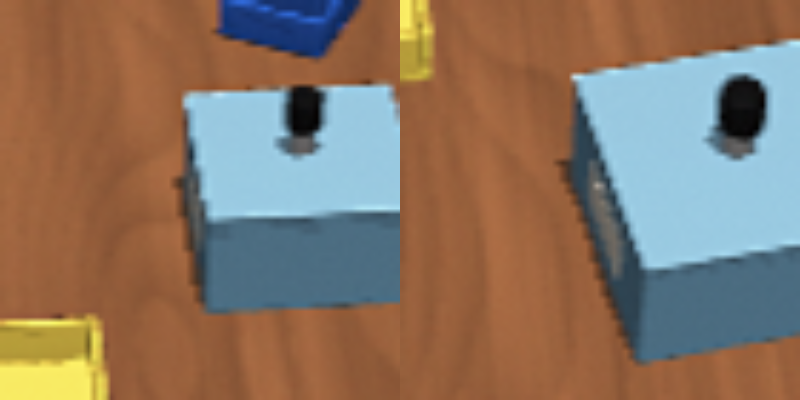

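Each tin carries a grey label on its near face, which doesn't identify the contents. I'll start with tin A, the closer one.

{"name": "send_rows", "arguments": {"moves": [[-0.03,-0.015,0,0,0,0],[-0.045,-0.023,0,0,0,0],[-0.045,-0.023,0,0,0,0],[-0.045,-0.023,0,0,0,0],[-0.045,-0.023,0,0,0,0],[-0.045,-0.023,0,0,0,0],[-0.045,-0.023,0,0,0,0],[-0.045,-0.023,0,0,0,0],[-0.045,-0.023,0,0,0,0],[-0.045,-0.023,0,0,0,0]], "jaw": 0.0}}

```text
time: 1.45
eef_pos: [0.5039, 0.2416, 0.1945]
eef_rot: [[-0.972, 0.237, 0.001], [0.237, 0.972, 0.0], [-0.0, 0.0, -1.0]]
contact_force: [0.4, 0.5, 0.4]
grip_width: 0.046
grasp_force: 0.0
```

{"name": "send_rows", "arguments": {"moves": [[-0.045,-0.023,0,0,0,0],[-0.045,-0.023,0,0,0,0],[-0.03,-0.018,0.02,0,0,0],[0,0,0.02,0,0,-6.85],[0,0,0,0,0,-6.85],[0,0,0,0,0,0],[0,0,0,0,0,0]]}}

```text
time: 2.15
eef_pos: [0.6034, 0.1535, 0.1548]
eef_rot: [[-1.0, 0.002, 0.001], [0.002, 1.0, 0.0], [-0.001, 0.0, -1.0]]
contact_force: [0.5, 1.0, 0.5]
grip_width: 0.0461
grasp_force: 0.0
```

```bash
cat > kn.py <<'E'
from h import *
import sys
np.set_printoptions(precision=4,suppress=True)
x,y,zk=map(float,sys.argv[1:4])
s=sense(); print(s["time"],s["eef_pos"],s["eef_rot"].round(3).tolist() if hasattr(s["eef_rot"],"round") else s["eef_rot"],s["grip_width"])
d=get_image("wrist"); save(d,sys.argv[4]); w=cloud(d); print("cam",toworld(d,[0,0,0]))
V=d["frame"].max(-1)
k=(V<90)&(abs(w[...,2]-zk-.009)<.008)&(np.hypot(w[...,0]-x,w[...,1]-y)<.03)
q=w[k]
if len(q): print(len(q),"knob top",(q.min(0)+q.max(0))/2,q.max(0)-q.min(0))
for r in find_in("lid_a_knob","wrist"): print(r["confidence"],toworld(d,r["point"]))
E
python3 kn.py .607 .149 .093 w1.png
```

```text
2.15 [0.6034 0.1535 0.1548] [[-1.0, 0.002, 0.001], [0.002, 1.0, 0.0], [-0.001, 0.0, -1.0]] 0.046081280778915046
cam [0.5291 0.1528 0.3447]
513 knob top [0.6055 0.1509 0.0998] [0.0204 0.0204 0.0116]
0.59 [0.5946 0.1513 0.0689]
```

View pics/w1.png

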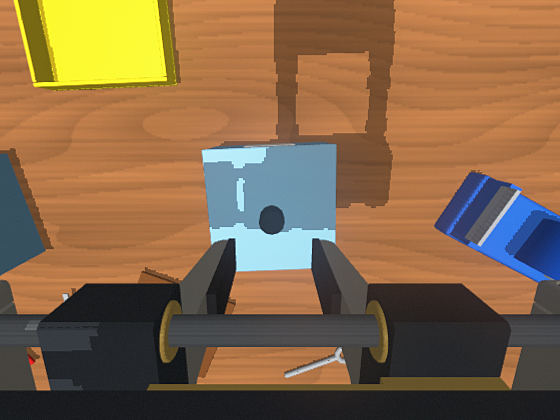

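The wrist view shows the blue lid with its knob at (271,220), between the fingers and about 3 mm off. I'll descend and grip it.

{"name": "send_rows", "arguments": {"moves": [[-0.003,-0.003,0.015,0,0,0],[0,0,0.03,0,0,0],[0,0,0.02,0,0,0],[0,0,0.008,0,0,0],[0,0,0,0,0,0],[0,0,0,0,0,0]]}}

```text
time: 2.85
eef_pos: [0.6068, 0.1504, 0.0822]
eef_rot: [[-1.0, -0.0, 0.001], [-0.0, 1.0, 0.0], [-0.001, 0.0, -1.0]]
contact_force: [-0.1, -0.1, 0.2]
grip_width: 0.046
grasp_force: 0.0
```

{"name": "send_rows", "arguments": {"moves": [[0,0,0,0,0,0],[0,0,0,0,0,0],[0,0,0,0,0,0],[0,0,0,0,0,0],[0,0,0,0,0,0]], "jaw": -1, "newtons": 25}}

```text
time: 3.35
eef_pos: [0.6066, 0.1506, 0.0821]
eef_rot: [[-1.0, -0.0, 0.001], [-0.0, 1.0, 0.0], [-0.001, 0.0, -1.0]]
contact_force: [0.4, 0.2, 2.8]
grip_width: 0.0186
grasp_force: 25.0
```

{"name": "send_rows", "arguments": {"moves": [[0,0,-0.01,0,0,0],[0,0,-0.02,0,0,0],[0,0,-0.02,0,0,0],[0,0,-0.01,0,0,0],[0,0,0,0,0,0]]}}

```text
time: 3.85
eef_pos: [0.6073, 0.1504, 0.1432]
eef_rot: [[-1.0, -0.0, 0.003], [-0.0, 1.0, 0.0], [-0.003, 0.0, -1.0]]
contact_force: [-0.0, -0.0, -1.1]
grip_width: 0.0186
grasp_force: 25.0
```

{"name": "send_rows", "arguments": {"moves": [[0.015,0.012,-0.005,0,0,0],[0.03,0.025,0,0,0,0],[0.035,0.03,0,0,0,0],[0.035,0.03,0,0,0,0],[0.035,0.03,0,0,0,0],[0.025,0.022,0.02,0,0,0],[0.012,0.011,0.03,0,0,0],[0,0,0.03,0,0,0],[0,0,0.025,0,0,0],[0,0,0,0,0,0]]}}

```text
time: 4.85
eef_pos: [0.4147, 0.3086, 0.0366]
eef_rot: [[-1.0, -0.001, -0.009], [-0.001, 1.0, -0.004], [0.009, -0.004, -1.0]]
contact_force: [-0.1, -0.4, -1.7]
grip_width: 0.019
grasp_force: 25.0
```

```bash
cat > tin.py <<'E'
from h import *
import sys
np.set_printoptions(precision=4,suppress=True)
cam,x,y=sys.argv[1],float(sys.argv[2]),float(sys.argv[3])
d=get_image(cam); w=cloud(d); 
for q in ["chuck_center","lid_a_knob"]:
    for r in find_in(q,cam): print(q,r["confidence"],toworld(d,r["point"]),pix(d,toworld(d,r["point"])))
m=(np.abs(w[...,0]-x)<.045)&(np.abs(w[...,1]-y)<.045)&(w[...,2]>.012)&(w[...,2]<.06)
f=d["frame"].astype(int); sat=f.max(-1)-f.min(-1); bl=f[...,2]-f[...,0]
o=m&(bl<25)
p=w[o]; print("obj n",len(p)); 
if len(p): print(np.median(d["frame"][o],0),p.min(0),p.max(0)); t=p[p[:,2]>p[:,2].max()-.008]; print("top",t.mean(0),(t.min(0)+t.max(0))/2,np.ptp(t,axis=0))
c=pix(d,[x,y,.04]).astype(int)
save(d,sys.argv[4],(max(c[1]-60,0),c[1]+60,max(c[0]-60,0),c[0]+60),5)
E
python3 tin.py scene .607 .150 tinA.png
```

```text
lid_a_knob 0.69 [0.4283 0.3007 0.0248] [368. 146.]
obj n 72
[195.  166.   90.5] [0.5919 0.1364 0.0126] [0.6288 0.1718 0.0387]
top [0.6086 0.1488 0.0348] [0.6078 0.1492 0.0349] [0.021  0.0257 0.0076]
```

View pics/tinA.png

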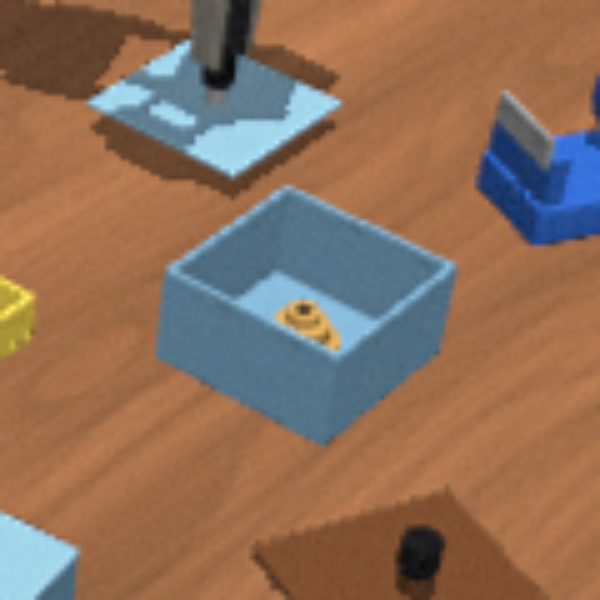

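The tin A crop shows a brass pulley at (305,315), so the chuck is in B. I'll set lid A down, release it and go to B.

{"name": "send_rows", "arguments": {"moves": [[0,0,0.006,0,0,0],[0,0,0.005,0,0,0],[0,0,0.001,0,0,0],[0,0,0,0,0,0]]}}

```text
time: 5.4
eef_pos: [0.419, 0.3102, 0.0292]
eef_rot: [[-1.0, -0.0, -0.0], [-0.0, 1.0, -0.0], [0.0, -0.0, -1.0]]
contact_force: [-0.3, -0.7, -0.9]
grip_width: 0.0187
grasp_force: 25.0
```

{"name": "send_rows", "arguments": {"moves": [[0,0,0,0,0,0],[0,0,0,0,0,0],[0,0,0,0,0,0],[0,0,-0.02,0,0,0],[0,0,-0.04,0,0,0],[0,0,-0.045,0,0,0],[0,0,-0.02,0,0,0]], "jaw": 0}}

```text
time: 6.1
eef_pos: [0.4213, 0.3113, 0.1591]
eef_rot: [[-1.0, -0.0, 0.007], [-0.0, 1.0, 0.003], [-0.007, 0.003, -1.0]]
contact_force: [0.4, 0.4, 0.4]
grip_width: 0.0458
grasp_force: 0.0
```

{"name": "send_rows", "arguments": {"moves": [[-0.01,-0.025,0,0,0,0],[-0.018,-0.043,0,0,0,0],[-0.018,-0.043,0,0,0,0],[-0.018,-0.043,0,0,0,0],[-0.018,-0.043,0,0,0,0],[-0.018,-0.043,0,0,0,0],[-0.018,-0.043,0,0,0,0],[-0.018,-0.043,0,0,0,0],[-0.018,-0.043,0,0,0,0],[-0.018,-0.043,0,0,0,0]]}}

```text
time: 7.1
eef_pos: [0.5918, -0.1036, 0.1546]
eef_rot: [[-1.0, -0.0, 0.001], [-0.0, 1.0, -0.0], [-0.001, -0.0, -1.0]]
contact_force: [0.4, -1.1, -1.0]
grip_width: 0.0456
grasp_force: 0.0
```

{"name": "send_rows", "arguments": {"moves": [[-0.018,-0.043,0,0,0,0],[-0.018,-0.043,0,0,0,0],[-0.004,-0.007,0,0,0,-4.8],[0,0,0,0,0,-4.8],[0,0,0,0,0,0],[0,0,0,0,0,0]]}}

```text
time: 7.7
eef_pos: [0.6312, -0.1944, 0.1543]
eef_rot: [[-0.986, -0.165, -0.0], [-0.165, 0.986, 0.0], [0.0, 0.0, -1.0]]
contact_force: [0.2, 0.7, -0.4]
grip_width: 0.0459
grasp_force: 0.0
```

```bash
python3 kn.py .626 -.197 .093 w2.png; python3 - <<'E'
from h import *
d=get_image("scene"); w=cloud(d); f=d["frame"].astype(int)
m=(f[...,2]-f[...,0]>30)&(abs(w[...,0]-.42)<.1)&(abs(w[...,1]-.31)<.1)&(w[...,2]<.05)
p=w[m]; print("lidA",p.mean(0),p[:,2].min(),p[:,2].max())
E
```

```text
7.7 [ 0.6312 -0.1944  0.1543] [[-0.986, -0.165, -0.0], [-0.165, 0.986, 0.0], [0.0, 0.0, -1.0]] 0.0458550238260385
cam [ 0.5581 -0.2075  0.3443]
72 knob top [ 0.6247 -0.1965  0.099 ] [0.0196 0.02   0.0099]
lidA [0.42658402 0.30373603 0.01196047] 4.648385180772152e-06 0.04870179994852342
```

{"name": "send_rows", "arguments": {"moves": [[0.006,-0.001,0.015,0,0,0],[0,0,0.03,0,0,0],[0,0,0.02,0,0,0],[0,0,0.007,0,0,0],[0,0,0,0,0,0],[0,0,0,0,0,0]]}}

```text
time: 8.45
eef_pos: [0.6263, -0.1969, 0.0837]
eef_rot: [[-0.986, -0.167, 0.002], [-0.167, 0.986, -0.001], [-0.002, -0.001, -1.0]]
contact_force: [-0.5, 0.0, 0.6]
grip_width: 0.046
grasp_force: 0.0
```

{"name": "send_rows", "arguments": {"moves": [[0,0,0,0,0,0],[0,0,0,0,0,0],[0,0,0,0,0,0],[0,0,0,0,0,0],[0,0,0,0,0,0]], "jaw": -1, "newtons": 25}}

```text
time: 8.95
eef_pos: [0.6265, -0.1969, 0.0841]
eef_rot: [[-0.986, -0.167, 0.002], [-0.167, 0.986, -0.001], [-0.002, -0.001, -1.0]]
contact_force: [-0.4, 1.7, 5.5]
grip_width: 0.008
grasp_force: 2.7
```

{"name": "send_rows", "arguments": {"moves": [[0,0,-0.01,0,0,0],[0,0,-0.02,0,0,0],[0,0,-0.02,0,0,0],[0,0,-0.02,0,0,0],[0,0,0,0,0,0]]}}

```text
time: 9.45
eef_pos: [0.6276, -0.1978, 0.1565]
eef_rot: [[-0.986, -0.167, 0.006], [-0.167, 0.986, -0.003], [-0.005, -0.004, -1.0]]
contact_force: [-0.1, -0.5, 1.3]
grip_width: 0.0003
grasp_force: 0.0
```

The grip slipped, so I'll look again.

```bash
python3 kn.py .626 -.197 .093 w3.png; python3 - <<'E'
from h import *
np.set_printoptions(precision=4,suppress=True)
d=get_image("wrist"); w=cloud(d); f=d["frame"].astype(int); H=cv2.cvtColor(d["frame"],cv2.COLOR_RGB2HSV)[...,0]
m=(H>90)&(H<115)&(np.hypot(w[...,0]-.626,w[...,1]+.197)<.11)&(w[...,2]>.06)&(w[...,2]<.08)
p=w[m]; print("lid",p[:,2].mean(),np.ptp(p[:,2]),cv2.minAreaRect((p[:,:2]*1000).astype(np.float32)))
V=d["frame"].max(-1); k=(V<90)&(w[...,2]>.076)&(w[...,2]<.11)&(np.hypot(w[...,0]-.626,w[...,1]+.197)<.03)
q=w[k]; print(len(q),q.min(0),q.max(0),q.mean(0))
E
```

```text
9.45 [ 0.6276 -0.1978  0.1565] [[-0.986, -0.167, 0.006], [-0.167, 0.986, -0.003], [-0.005, -0.004, -1.0]] 0.0003432538440498133
cam [ 0.5533 -0.2103  0.346 ]
52 knob top [ 0.6254 -0.1975  0.1002] [0.0172 0.02   0.0081]
lid 0.06747747412009848 0.005868741284732248 ((624.7631225585938, -196.97576904296875), (121.95664978027344, 122.17732238769531), 9.736401557922363)
60 [ 0.6148 -0.2075  0.0873] [ 0.6341 -0.1877  0.1042] [ 0.6264 -0.1962  0.1007]
```

View pics/w3.png

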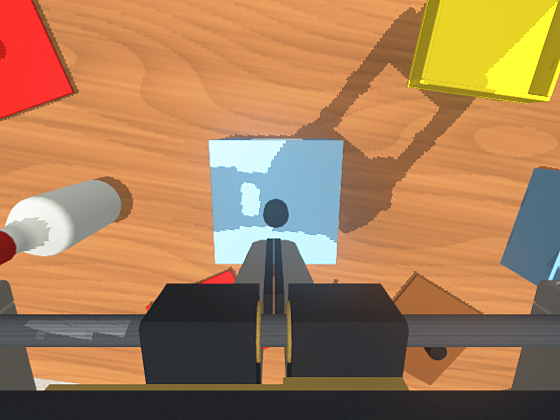

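The view shows lid B unmoved with its knob at (275,212). The knob is rounded and I gripped it too high, so I'll go a few millimetres lower.

{"name": "send_rows", "arguments": {"moves": [[0.002,0.001,0,0,0,0],[0,0,0,0,0,0],[0,0,0.02,0,0,0],[0,0,0.03,0,0,0],[0,0,0.02,0,0,0],[0,0,0.004,0,0,0],[0,0,0,0,0,0],[0,0,0,0,0,0]], "jaw": 0}}

```text
time: 10.4
eef_pos: [0.6242, -0.1964, 0.0796]
eef_rot: [[-0.986, -0.167, 0.002], [-0.167, 0.986, -0.001], [-0.002, -0.001, -1.0]]
contact_force: [-0.7, -0.0, 0.4]
grip_width: 0.0458
grasp_force: 0.0
```

{"name": "send_rows", "arguments": {"moves": [[-0.001,0,0.001,0,0,0],[0,0,0,0,0,0],[0,0,0,0,0,0],[0,0,0,0,0,0],[0,0,0,0,0,0],[0,0,0,0,0,0]], "jaw": -1, "newtons": 25}}

```text
time: 11.0
eef_pos: [0.6247, -0.196, 0.0779]
eef_rot: [[-0.986, -0.167, 0.001], [-0.167, 0.986, -0.001], [-0.001, -0.001, -1.0]]
contact_force: [-0.9, -0.6, 2.4]
grip_width: 0.0208
grasp_force: 25.0
```

{"name": "send_rows", "arguments": {"moves": [[0,0,-0.01,0,0,0],[0,0,-0.02,0,0,0],[0,0,-0.02,0,0,0],[0,0,-0.02,0,0,0],[0,0,0,0,0,0]]}}

```text
time: 11.5
eef_pos: [0.6261, -0.1967, 0.1509]
eef_rot: [[-0.986, -0.167, 0.005], [-0.167, 0.986, -0.003], [-0.005, -0.003, -1.0]]
contact_force: [0.4, -0.3, -1.2]
grip_width: 0.0201
grasp_force: 25.0
```

{"name": "send_rows", "arguments": {"moves": [[0.015,-0.005,0,0,0,0],[0.035,-0.012,0,0,0,0],[0.04,-0.014,0,0,0,0],[0.04,-0.014,0,0,0,0],[0.04,-0.014,0,0,0,0],[0.035,-0.012,0.01,0,0,0],[0.016,-0.006,0.03,0,0,0],[0,0,0.03,0,0,0],[0,0,0.03,0,0,0],[0,0,0.01,0,0,0]]}}

```text
time: 12.5
eef_pos: [0.4166, -0.3059, 0.0331]
eef_rot: [[-0.986, -0.167, -0.005], [-0.167, 0.986, 0.006], [0.004, 0.007, -1.0]]
contact_force: [-0.5, 0.8, -1.0]
grip_width: 0.0203
grasp_force: 25.0
```

{"name": "send_rows", "arguments": {"moves": [[0,0,0.006,0,0,0],[0,0,0.006,0,0,0],[0,0,0,0,0,0],[0,0,0,0,0,0]]}}

```text
time: 12.9
eef_pos: [0.42, -0.3092, 0.0263]
eef_rot: [[-0.986, -0.167, 0.001], [-0.167, 0.986, -0.001], [-0.001, -0.002, -1.0]]
contact_force: [-0.2, -0.6, -1.5]
grip_width: 0.0199
grasp_force: 25.0
```

```bash
python3 tin.py side .625 -.197 tinB.png; python3 tin.py scene .625 -.197 tinB2.png
```

```text
chuck_center 0.57 [ 0.6262 -0.1986  0.0451] [327. 229.]
obj n 165
[105. 103. 104.] [ 0.6127 -0.2147  0.0134] [ 0.645  -0.1883  0.0578]
top [ 0.6303 -0.1995  0.0535] [ 0.6297 -0.1986  0.0538] [0.0188 0.0206 0.008 ]
chuck_center 0.61 [ 0.6377 -0.2052  0.0428] [306. 249.]
lid_a_knob 0.67 [0.4294 0.303  0.0123] [368. 149.]
obj n 191
[125. 127. 128.] [ 0.6207 -0.2169  0.0153] [ 0.6495 -0.1864  0.0589]
top [ 0.634  -0.1999  0.0541] [ 0.6335 -0.2002  0.0549] [0.0205 0.0199 0.008 ]
```

View pics/tinB.png

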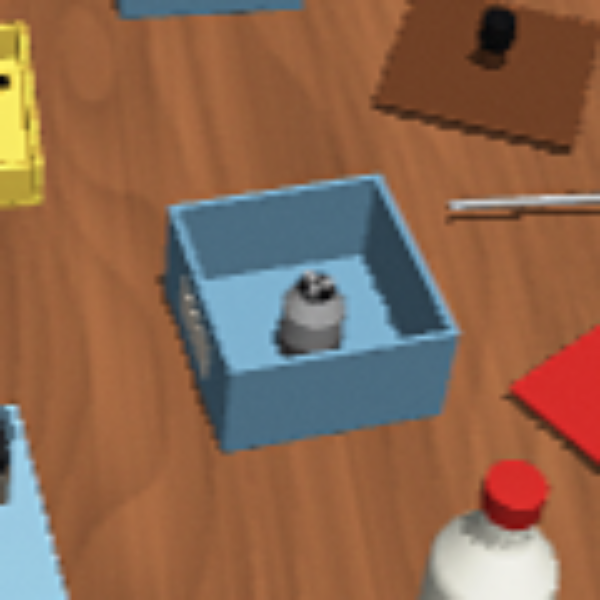

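The side crop shows the steel chuck standing in tin B at (312,315). I'll lower and release lid B, then go above the chuck.

{"name": "send_rows", "arguments": {"moves": [[0,0,0.003,0,0,0],[0,0,0.003,0,0,0],[0,0,0,0,0,0],[0,0,0,0,0,0]]}}

```text
time: 13.6
eef_pos: [0.4194, -0.3087, 0.0199]
eef_rot: [[-0.986, -0.167, -0.0], [-0.167, 0.986, 0.0], [0.0, 0.0, -1.0]]
contact_force: [-2.9, 1.8, 5.6]
grip_width: 0.0205
grasp_force: 25.0
```

{"name": "send_rows", "arguments": {"moves": [[0,0,0,0,0,0],[0,0,0,0,0,0],[0,0,0,0,0,0],[0,0,-0.02,0,0,0],[0,0,-0.04,0,0,0],[0,0,-0.045,0,0,0],[0,0,-0.03,0,0,0]], "jaw": 0.05}}

```text
time: 14.3
eef_pos: [0.4201, -0.3095, 0.1574]
eef_rot: [[-0.986, -0.167, 0.002], [-0.167, 0.986, -0.003], [-0.002, -0.003, -1.0]]
contact_force: [1.4, -1.0, 0.5]
grip_width: 0.0482
grasp_force: 0.0
```

{"name": "send_rows", "arguments": {"moves": [[-0.02,0.006,0,0,0,0],[-0.04,0.013,0,0,0,0],[-0.04,0.013,0,0,0,0],[-0.04,0.013,0,0,0,0],[-0.04,0.013,0,0,0,0],[-0.03,0.01,0,0,0,0],[-0.017,0.005,0,0,0,0],[0,0,0,0,0,0],[0,0,0,0,0,0]]}}

```text
time: 15.2
eef_pos: [0.6305, -0.1988, 0.1538]
eef_rot: [[-0.986, -0.167, -0.001], [-0.167, 0.986, -0.0], [0.001, 0.0, -1.0]]
contact_force: [-0.3, 0.5, 0.2]
grip_width: 0.0482
grasp_force: 0.0
```

```bash
python3 tin.py wrist .625 -.197 w4.png; python3 - <<'E'
from h import *
np.set_printoptions(precision=4,suppress=True)
d=get_image("scene"); w=cloud(d); f=d["frame"].astype(int)
for y in (.31,-.31):
    m=(f[...,2]-f[...,0]>30)&(abs(w[...,0]-.42)<.075)&(abs(w[...,1]-y)<.075)&(w[...,2]>.003)&(w[...,2]<.05)
    p=w[m]; print("lid",len(p),p.mean(0),np.percentile(p[:,2],[5,95]))
E
```

```text
chuck_center 0.73 [ 0.6228 -0.2019  0.0477] [272. 196.]
obj n 649
[126. 135. 146.] [ 0.6123 -0.2151  0.0157] [ 0.645  -0.1827  0.0574]
top [ 0.6286 -0.1982  0.0542] [ 0.6293 -0.1987  0.0534] [0.0215 0.021  0.008 ]
lid 673 [0.4259 0.3036 0.012 ] [0.0082 0.0153]
lid 1361 [ 0.4262 -0.3118  0.0113] [0.0084 0.0139]
```

View pics/w4.png

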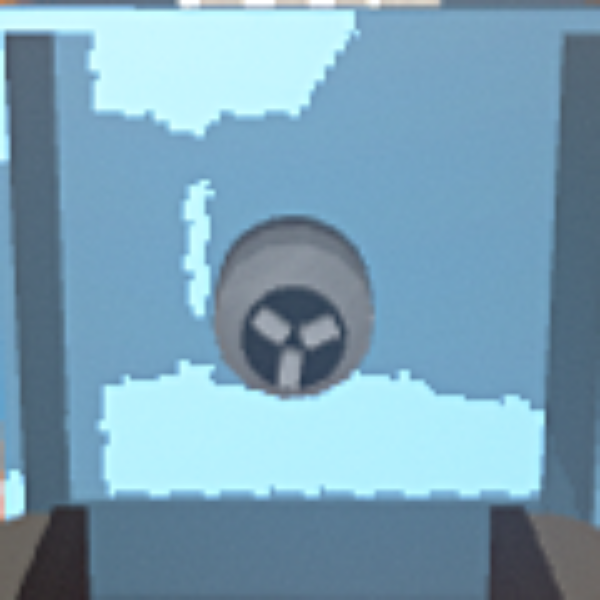

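The crop shows the chuck upright at (292,310), centred in the tin within about 1 mm of the TCP. Both lids lie flat at the 10 mm height.

{"name": "send_rows", "arguments": {"moves": [[0.001,0,0.02,0,0,0],[0,0,0.03,0,0,0],[0,0,0.03,0,0,0],[0,0,0.03,0,0,0],[0,0,0.02,0,0,0],[0,0,0.005,0,0,0],[0,0,0,0,0,0],[0,0,0,0,0,0]]}}

```text
time: 16.2
eef_pos: [0.6309, -0.1997, 0.0211]
eef_rot: [[-0.986, -0.167, 0.002], [-0.167, 0.986, -0.001], [-0.002, -0.002, -1.0]]
contact_force: [1.0, -0.5, -0.2]
grip_width: 0.0483
grasp_force: 0.0
```

{"name": "send_rows", "arguments": {"moves": [[0,0,0,0,0,0],[0,0,0,0,0,0],[0,0,0,0,0,0],[0,0,0,0,0,0],[0,0,0,0,0,0]], "jaw": -1, "newtons": 40}}

```text
time: 16.7
eef_pos: [0.6306, -0.1985, 0.0202]
eef_rot: [[-0.986, -0.167, 0.001], [-0.167, 0.986, 0.0], [-0.001, 0.0, -1.0]]
contact_force: [-0.2, 4.2, 6.4]
grip_width: 0.0268
grasp_force: 36.7
```

{"name": "send_rows", "arguments": {"moves": [[0,0,-0.01,0,0,0],[0,0,-0.03,0,0,0],[0,0,-0.03,0,0,0],[0,0,-0.03,0,0,0],[0,0,-0.01,0,0,0],[0,0,0,0,0,0],[0,0,0,0,0,0]]}}

```text
time: 17.4
eef_pos: [0.6289, -0.1986, 0.1274]
eef_rot: [[-0.986, -0.167, -0.003], [-0.167, 0.986, 0.001], [0.002, 0.002, -1.0]]
contact_force: [-0.7, -0.4, -1.9]
grip_width: 0.0268
grasp_force: 34.9
```

The grip width of 26.8 mm is less than the chuck's 34, so I'll check how it's held.

```bash
python3 - <<'E'
from h import *
np.set_printoptions(precision=4,suppress=True)
s=sense(); print(s["contact_force"],s["grip_width"],s["wrist_torque"])
ims=[]
for c in ["side","scene"]:
    d=get_image(c); p=pix(d,[.629,-.199,.11]).astype(int); print(c,p)
    f=d["frame"][p[1]-45:p[1]+45,p[0]-45:p[0]+45]; ims.append(cv2.resize(f,(400,400)))
    for r in find_in("chuck_center",c): print(r["confidence"],toworld(d,r["point"]))
cv2.imwrite("pics/g.png",np.concatenate(ims,1)[...,::-1])
E
```

```text
[-0.6908 -0.3592 -1.9431] 0.026765308876386732 [ 0.1032 -0.008  -0.0574]
side [330 212]
0.49 [ 0.6181 -0.2084  0.1323]
scene [305 226]
0.49 [ 0.6351 -0.2072  0.1338]
```

View pics/g.png

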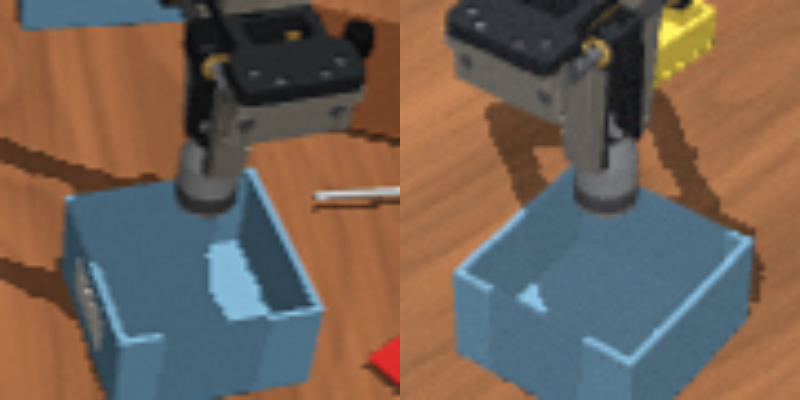

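```bash
python3 - <<'E'
from h import *
np.set_printoptions(precision=4,suppress=True)
for c in ["side","scene"]:
    d=get_image(c); w=cloud(d); f=d["frame"].astype(int)
    m=(np.hypot(w[...,0]-.629,w[...,1]+.199)<.03)&(w[...,2]>.075)&(w[...,2]<.15)
    for z in np.arange(.08,.15,.006):
        k=m&(abs(w[...,2]-z)<.003); p=w[k]
        if len(p)>2: print(c,round(z,3),len(p),np.median(f[k],0),p[:,0].min(),p[:,0].max(),p[:,1].min(),p[:,1].max())
E
```

```text
side 0.116 20 [55.5 52.  53.5] 0.6117670039289834 0.6437319530691912 -0.2169914530582131 -0.20161660101398293
side 0.122 21 [45. 45. 45.] 0.611249574162744 0.6432621466678273 -0.21557962256045715 -0.19955465134781958
side 0.128 28 [76.5 73.5 74.5] 0.6110698304376054 0.6426653413511738 -0.21657097734830566 -0.19444850100576683
side 0.134 21 [93. 94. 94.] 0.6124750803872462 0.6417758929282386 -0.2152737343090141 -0.1999852565575686
side 0.14 24 [94.  93.  92.5] 0.6120848163378156 0.640774187363178 -0.215978570781721 -0.20092404317596302
side 0.146 17 [94. 84. 86.] 0.6114453910457879 0.6235301915806312 -0.21944049109610897 -0.19294173461731667
scene 0.116 20 [71.  74.  74.5] 0.6218548918362515 0.6485709225008099 -0.21667877659998924 -0.19540487722651123
scene 0.122 29 [58. 59. 62.] 0.6218421914228018 0.6475576762674382 -0.2161435588399252 -0.18870676664362018
scene 0.128 32 [90.  87.5 88. ] 0.6194233378257147 0.6473165611294648 -0.21799101878829752 -0.18494966000688728
scene 0.134 29 [112. 112. 114.] 0.6191308090828112 0.6466188589794275 -0.21609601855641647 -0.18521638895530046
scene 0.14 27 [108. 108. 112.] 0.621331844243711 0.6468326450476979 -0.2161022389814773 -0.19495420788599716
scene 0.146 20 [118.  115.5 116.5] 0.6391785712727448 0.6462021181167295 -0.21267021631840433 -0.1847832391103602
```

The depth slices show the chuck upright and centred. Its foot is about 15 mm below the TCP, the same as when gripped, so there was no slip. I'll carry it to the bin.

{"name": "send_rows", "arguments": {"moves": [[0.01,0.012,0,0,0,0],[0.02,0.027,0,0,0,0],[0.025,0.034,0,0,0,0],[0.025,0.034,0,0,0,0],[0.025,0.034,0,0,0,0],[0.025,0.034,0,0,0,0],[0.017,0.025,0,0,0,0],[0.009,0.012,0,0,0,0],[0,0,0,0,0,0],[0,0,0,0,0,0]]}}

```text
time: 18.7
eef_pos: [0.4412, -0.0163, 0.1295]
eef_rot: [[-0.986, -0.167, 0.001], [-0.167, 0.986, -0.001], [-0.001, -0.001, -1.0]]
contact_force: [0.5, -0.5, -1.9]
grip_width: 0.027
grasp_force: 34.9
```

{"name": "send_rows", "arguments": {"moves": [[0,0,0.02,0,0,0],[0,0,0.03,0,0,0],[0,0,0.03,0,0,0],[0,0,0.015,0,0,0],[0,0,0.005,0,0,0],[0,0,0,0,0,0],[0,0,0,0,0,0]]}}

```text
time: 19.4
eef_pos: [0.442, -0.0166, 0.0303]
eef_rot: [[-0.986, -0.167, 0.002], [-0.167, 0.986, -0.001], [-0.002, -0.001, -1.0]]
contact_force: [-0.8, -0.7, -2.2]
grip_width: 0.027
grasp_force: 34.9
```

{"name": "send_rows", "arguments": {"moves": [[0,0,0.005,0,0,0],[0,0,0.003,0,0,0],[0,0,0.001,0,0,0],[0,0,0,0,0,0],[0,0,0,0,0,0]]}}

```text
time: 19.9
eef_pos: [0.4409, -0.016, 0.0205]
eef_rot: [[-0.986, -0.167, 0.0], [-0.167, 0.986, -0.0], [-0.0, -0.0, -1.0]]
contact_force: [-0.1, 0.1, -1.6]
grip_width: 0.0271
grasp_force: 35.1
```

{"name": "send_rows", "arguments": {"moves": [[0,0,0.001,0,0,0],[0,0,0.001,0,0,0],[0,0,0,0,0,0],[0,0,0,0,0,0]]}}

```text
time: 20.3
eef_pos: [0.4417, -0.016, 0.0201]
eef_rot: [[-0.986, -0.167, 0.001], [-0.167, 0.986, -0.0], [-0.001, -0.0, -1.0]]
contact_force: [-4.5, 1.1, 12.6]
grip_width: 0.027
grasp_force: 38.4
```

{"name": "send_rows", "arguments": {"moves": [[0,0,0,0,0,0],[0,0,0,0,0,0],[0,0,0,0,0,0],[0,0,0,0,0,0],[0,0,-0.02,0,0,0],[0,0,-0.03,0,0,0],[0,0,-0.04,0,0,0],[0,0,-0.04,0,0,0],[0,0,0,0,0,0],[0,0,0,0,0,0]], "jaw": 0.05}}

```text
time: 21.3
eef_pos: [0.4413, -0.0161, 0.1488]
eef_rot: [[-0.986, -0.167, 0.002], [-0.167, 0.986, -0.001], [-0.002, -0.001, -1.0]]
contact_force: [0.0, -0.4, -0.7]
grip_width: 0.0481
grasp_force: 0.0
```

```bash
python3 tin.py wrist .44 -.016 w5.png; python3 - <<'E'
from h import *
d=get_image("scene"); save(d,"end.png")
for c in ["side","scene"]:
    d=get_image(c)
    for r in find_in("chuck_center",c): print(r["confidence"],toworld(d,r["point"]))
E
```

```text
chuck_center 0.96 [ 0.434  -0.0204  0.049 ] [271. 197.]
lid_a_knob 0.9 [0.4264 0.2776 0.0101] [530. 226.]
obj n 1423
[146. 141.  71.] [ 0.4231 -0.0524  0.012 ] [0.485  0.0289 0.057 ]
top [ 0.4398 -0.0166  0.052 ] [ 0.4397 -0.0166  0.053 ] [0.0218 0.0215 0.008 ]
0.65 [ 0.43844352 -0.02254415  0.03780935]
0.36 [ 0.41542615 -0.31983992  0.00977067]
0.7 [ 0.44754275 -0.02305038  0.03614053]
```

View pics/end.png

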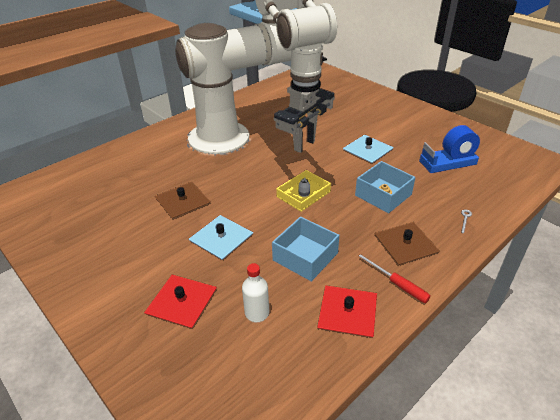

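The final picture shows the chuck upright in the bin at (304,187). Both blue lids lie flat with knobs up at (368,148) and (220,236), and the gripper is clear, so I'll hand in.

```bash
python3 -c "
from plant import *
print(hand_in())"
```

```text
the job is handed in; nothing more can be done
None
```

The chuck was in the right (-y) tin and now stands upright in the yellow bin, both lids lie flat on the bench with knobs up, the gripper is clear of everything, and the job was handed in at about 21 s; the hand-in call returned no verdict.

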